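Hang the collecting bottle on the weighing stand and tug-check it

TASK

Hang the white bottle that has the hanger on the hook of the spring weighing stand, with the hook through the eye of the hanger. While you still hold it, tug it gently down until the hook has sunk about 25 mm in all below its empty position, but not as far as its bottom stop, to make sure it is held. Then ease off and let go, so that the bottle hangs upright and still in the bottom of the hook, and leave the other things where they are.

Things in the scene. Friction and masses are not known exactly. Their poses are not given: they have to be found in the camera images.
- media_bottle: The bottle to hang: white opaque plastic bottle, 81 mm across, 154 mm high over its closed cap, with a rigid steel-and-black hanger fixed to it (whole height 245 mm, about 0.35 to 0.47 kg). Origin: centre of its underside; z up, y across the hanger (along the width of its grip block), x through the eye. The hanger is the same from both sides, so a half turn makes no difference.
- bottle_grip (a point): Where to grip the bottle, 225 mm above its underside: on its axis, in the black grip block at the top of the hanger. The block is 46 mm wide (bottle's y), 18 mm thick (bottle's x) and 44 mm high, from 201 to 245 mm above the underside. Axes as the bottle's.
- bottle_eye (a point): Middle of the underside of the grip block, 201 mm above the bottle's underside; this face rests on the hook. Below it is the eye, the opening through which the hook goes along the bottle's x: 33 mm wide between the two wire legs over its upper 29 mm, 44 mm high down to about the bottle's cap. Axes as the bottle's.
- weigh_stand: The spring weighing stand, fixed to the worktop: grey foot 135 x 100 x 14 mm, aluminium column 44 x 56 mm and 310 mm high (a small knob on top) with a slot and white scale on its front, out of which the hook reaches. Origin: on the worktop under the column; z up, -x is its front, the way the hook points.
- hook_seat (a point): Top of the hook's level seat, in its middle, where the grip block's underside rests; 102 mm in front of the stand's origin, 270 mm above the worktop when empty; sinks with the hook. The hook is a round steel bar 10 mm thick; the seat is level for 14 mm either way along the stand's x, then the bar rises to the upturned tip in front and by 18 mm to the arm behind. Axes as the stand's.
- hook_tip (a point): Top of the upturned front end of the hook: 29 mm in front of the seat's middle and 13 mm higher. The eye has to go over it from the front.
- weigh_hook (a joint): How far the hook has sunk below its empty position, in m: 0 empty (upper stop), 0.045 at the bottom stop, downward positive. It is sprung, about 0.4 N per mm after a preload of 0.6 N: the hanging bottle alone takes it to 0.007 to 0.010, and each further 10 mm takes 4 N.
- filter_holder_1: Bystander: round blue plastic filter holder with a short stub on top, 56 mm across, 40 mm high. Origin: centre of its underside.
- dropper_bottle_1: Bystander: small white bottle with green cap, 30 mm across, 66 mm high. Origin: centre of its underside.
- forceps_1: Bystander: forceps lying flat, 117 mm long (their y), 14 mm wide, 9 mm high. Origin: centre of its underside.
Mind the look-alikes: they are no part of the job. Leave any blue or purple look-alike of the media_bottle alone.

How it is judged:
On the way, in this order (a step that is already met when the one before it is completed fails the run):
1. the hook is through the eye of the lifted bottle's hanger (x of bottle_eye in the frame of hook_seat between -0.03 and 0.03 m and y of bottle_eye in the frame of hook_seat between -0.016 and 0.016 m and z of bottle_eye in the frame of hook_seat between -0.008 and 0.028 m and height (world z) of media_bottle above 0.03 m), for 0.1 s.
2. gripped by the fingers, the bottle is tugged down on the hook: the hook sinks at least 18 mm for a quarter of a second (value of joint weigh_hook above 0.018 m and contact force between media_bottle and weigh_stand above 4 N and contact force between the fingers and media_bottle above 14 N and z of bottle_eye in the frame of hook_seat between -0.008 and 0.008 m), for 0.25 s.
At the end, for the whole second after the job is handed in: The bottle hangs free on the hook: underside of the grip block on the seat (within 12 mm along, 13 mm across, 7 mm in height), bottle upright within 7 degrees, hook sunk 4 to 14 mm, bottle at rest (below 0.03 m/s and 0.2 rad/s), fingers off it (x of bottle_eye in the frame of hook_seat between -0.012 and 0.012 m and y of bottle_eye in the frame of hook_seat between -0.013 and 0.013 m and z of bottle_eye in the frame of hook_seat between -0.007 and 0.007 m and angle between media_bottle's own z axis and vertical below 0.12 rad and contact force between media_bottle and weigh_stand above 2 N and contact force between the fingers and media_bottle below 0.1 N and value of joint weigh_hook between 0.004 and 0.014 m and linear speed of media_bottle below 0.03 m/s and angular speed of media_bottle below 0.2 rad/s); the robot touches nothing.
It fails at once if the hook is hauled down to its bottom stop (more than 43 mm) (value of joint weigh_hook above 0.043 m).
It fails at once if the bottle is tipped by more than 40 degrees (angle between media_bottle's own z axis and vertical above 0.7 rad).
It fails at once if a bystander is shifted by more than 30 mm (distance of any of filter_holder_1, dropper_bottle_1, forceps_1 from where it was at the start of the episode above 0.03 m).
It also fails if it takes over 46 s, if anything falls off the work surface, if the arm or the gripper's body presses on something with over 40 N, if the wrist force passes 120 N, or if a joint passes its speed limit or range.

ROBOT

A 6-joint arm with a two-finger parallel gripper is mounted at the origin on a cart in front of the work surface, level with it; the furniture and walls round the work are solid. World frame = base frame: x ahead of the robot, y to its left, z up, the work surface at z = 0. Lengths are in m, angles in rad, forces in N, time in s.
With the tool pointing down it reaches from about 0.375 to 0.9 m from the base axis. Payload 3.1 kg.
Tool frame: the origin (TCP) lies between the finger pads; the fingertips stand 17 mm ahead of it and the grasp point (between the pads) lies 2 mm behind it (robot.nose_length is the distance from the TCP to the fingertips, in m); z points along the fingers, y is the line along which they close (so a half turn about z gives the same grasp; the last joint's range is limited). The gripper opens to 87 mm and grips with 3 to 60 N. Pads are 19 mm wide; open, the fingers measure 117 mm over their backs; the gripper's body (75 mm by 190 mm) begins 51 mm behind the grasp point.
Start: joints at [-0.178, 0.527, 1.433, -0, 1.181, -0.178], TCP at [0.625, 0, 0.24] pointing down, gripper open.
Joint ranges: [-3.08, 3.08], [-0.75, 2.2], [0.22, 2.44], [-1.43, 4.57], [0, 2.65], [-2.85, 2.85]. Speed limits (rad/s): [2.79, 2.79, 3.14, 3.14, 3.14, 3.14].

INTERFACE

Orientations are given as a unit quaternion [x, y, z, w].
In Python, from rig import robot, cams gives the robot as it stands.
- The arm moves only by the shell command python3 -m pendant 'ROWS' [FORCE]. ROWS is JSON, a list of rows, each an object with "jaw": the opening, from 0 (shut) to 1 (fully open); "linear": the shift along the tool's x, y, z in cm, a list of three; "twist": the turn about the tool's z in degrees. A call has 1 to 12 rows; each row shifts and turns the commanded pose from where the row before left it, along the tool's axes as they then stand; what a row does not reach is not made up. A row lasts 1/12 s, in which the tool goes at most 41.7 mm and 7.16 degrees, less where a joint would pass 70% of its speed; a pose out of reach is approached as far as the arm can. A call is refused whole if a number of a shift passes 4.17 or a number of a turn 7.16, either way. A call with a gripper value outside its range is refused whole. The fingers move at their own pace and stop on an object; FORCE is the grip in N (left out, the last holds). Time passes only in rows, so rows that do not move let the fingers close. It gives the time, the measured TCP pose, the force, the opening and the grip force at its end, in the units of the state.
- robot.get_obs(): the state, without advancing time (a new reading comes with each control period).
- cams.camera(name): name is "scene" or "side" or "wrist"; returns a dict with "color" (420x560x3 uint8, blue, green, red), "depth" (420x560 float32, m along the optical axis (not along the pixel's ray), 0 where there is no reading), "fov_y" (degrees; the focal length in pixels is half the picture's height over the tangent of half this angle, whatever the lens; pixels are square), "cx", "cy" (the principal point, pixels), "view" (4x4, takes a point from world to camera coordinates). Camera axes: x right, y down, z forward; pixel columns grow to the right and rows downward; lengths in m; the calibration is good to about 2 mm. A picture is of the moment at which its call begins.
- robot.hand_in(): hands the job in; it is judged then, once.
The state is a dict: "time": time; "q": joint angles; "joint_velocities": joint speeds; "joint_torque": joint torques, N m; "position": TCP position; "tool_rot": TCP orientation; "ft_force": force on the tool from outside, world axes, zero at the start; "moment": the same for the moment, N m; "grip_width": finger opening in m; "grip_force": force on a finger pad.
Only numpy, scipy, OpenCV 4.12 (cv2) and the standard library are available. Lean on these libraries where they do the work, as an engineer would, in place of code of your own. Each camera call takes 0.05 s, during which the arm holds its last target. There are 200 camera calls.

## Working session

There is one attempt and no reset: what is moved stays moved. The work goes in short steps, Python scripts to look and compute and a shell command to move; the robot and the scene stay as the last step left them, time stands still between calls to the robot, and variables do not carry over. Pictures are saved under pics/ and viewed, at most 10 in all, crops included, and the job is handed in when it is done.

```bash
mkdir -p pics
cat > h.py <<'E'
import numpy as np, cv2
from rig import robot, cams
def shot(n):
    c=cams.camera(n); c['f']=210/np.tan(np.radians(c['fov_y'])/2); return c
def pts(c):
    d=c['depth']; v,u=np.mgrid[:d.shape[0],:d.shape[1]]
    p=np.stack([(u-c['cx'])/c['f']*d,(v-c['cy'])/c['f']*d,d],-1)
    V=np.array(c['view']); w=(p-V[:3,3])@V[:3,:3]; w[d==0]=np.nan; return w
def proj(c,p):
    V=np.array(c['view']); q=V[:3,:3]@np.array(p)+V[:3,3]; return c['f']*q[:2]/q[2]+[c['cx'],c['cy']]
E
python3 - <<'E'
from h import *
for n in('scene','side'):
    c=shot(n); np.save(n+'.npy',c,allow_pickle=True); cv2.imwrite(f'pics/{n}0.png',c['color'])
    V=np.array(c['view']); print(n,-V[:3,:3].T@V[:3,3],V[2,:3],(c['depth']>0).mean())
o=robot.get_obs(); print(o['time'],o['position'],o['tool_rot'],o['ft_force'])
E
```

```text
scene [-0.22533394 -0.07141325  1.15281426] [ 0.64269091  0.15182104 -0.75093194] 0.996016156462585
side [0.71769342 1.07628322 1.18534131] [-0.09435125 -0.6886843  -0.71889622] 0.9959608843537415
0.1 [6.24352244e-01 1.21664049e-04 2.38681700e-01] [ 7.07088475e-01  7.07124390e-01 -5.87562690e-04 -8.00527470e-04] [ 1.0891715  -0.33761741 -0.80339851]
```

View pics/scene0.png

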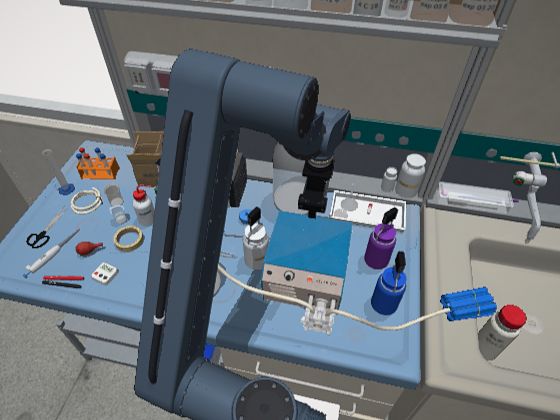

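View pics/side0.png

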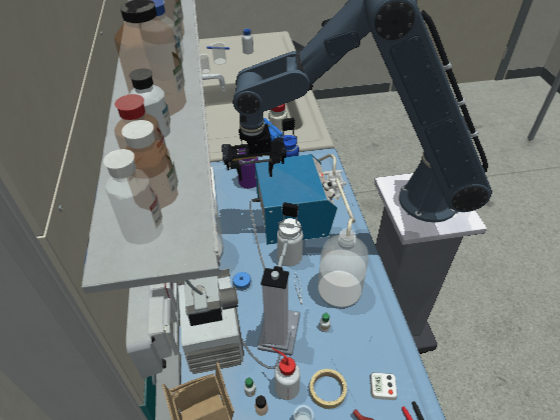

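The scene view shows three hanger bottles: white at (256,245), purple at (380,245) and blue at (388,290). The white one, at (290,240) in the side view, fits the description. The stand is at (275,310) in the side view. I'll confirm with an enlarged crop and measure.

Run:
```python
from h import *
s=np.load('side.npy',allow_pickle=True).item(); c=np.load('scene.npy',allow_pickle=True).item()
a=cv2.resize(s['color'][190:370,220:400],(600,600),interpolation=cv2.INTER_CUBIC)
cv2.imwrite('pics/crop1.png',a)
for n,k,(u0,u1,v0,v1) in(('scene',c,(240,268,200,240)),('side',s,(278,306,198,232))):
    w=pts(k); im=k['color'].max(-1); m=np.zeros(im.shape,bool); m[v0:v1,u0:u1]=im[v0:v1,u0:u1]<60
    m&=(w[...,2]>.19)&(w[...,2]<.27); q=w[m]; xy=q[:,:2]
    print(n,m.sum(),q.min(0),q.max(0),np.median(q,0))
    t=q[q[:,2]>.238]; print(' top',len(t),t.mean(0) if len(t) else'', cv2.minAreaRect((t[:,:2]*1000).astype(np.float32)) if len(t)>3 else '')
# bottle body (white) and column
w=pts(s)
for v in range(262,350,6): print(v,[tuple(np.round(w[v,u],3)) for u in(262,270,278,286,294)])
```

```text
scene 153 [0.51815135 0.1495843  0.20424859] [0.56352327 0.17910128 0.24735817] [0.53419901 0.16368122 0.23560495]
 top 73 [0.53896077 0.16502971 0.24273955] ((540.8289184570312, 165.61636352539062), (16.593936920166016, 44.90439987182617), 64.18518829345703)
side 194 [0.52257541 0.15799065 0.19450349] [0.56662096 0.18490243 0.24969817] [0.54434691 0.17314511 0.23049936]
 top 72 [0.54399539 0.1710733  0.24345634] ((542.483154296875, 169.48992919921875), (17.79892349243164, 41.884178161621094), 67.3867416381836)
262 [(np.float64(0.636), np.float64(0.18), np.float64(0.008)), (np.float64(0.61), np.float64(0.181), np.float64(0.003)), (np.float64(0.616), np.float64(0.4), np.float64(0.288)), (np.float64(0.561), np.float64(0.205), np.float64(0.023)), (np.float64(0.535), np.float64(0.205), np.float64(0.018))]
268 [(np.float64(0.638), np.float64(0.196), np.float64(-0.002)), (np.float64(0.613), np.float64(0.204), np.float64(0.003)), (np.float64(0.62), np.float64(0.426), np.float64(0.299)), (np.float64(0.562), np.float64(0.211), np.float64(0.001)), (np.float64(0.537), np.float64(0.214), np.floa
[... 3191 characters left out ...]
4(0.608), np.float64(0.465), np.float64(0.045)), (np.float64(0.582), np.float64(0.451), np.float64(0.013))]
340 [(np.float64(0.674), np.float64(0.454), np.float64(0.013)), (np.float64(0.654), np.float64(0.475), np.float64(0.045)), (np.float64(0.633), np.float64(0.48), np.float64(0.047)), (np.float64(0.609), np.float64(0.474), np.float64(0.028)), (np.float64(0.585), np.float64(0.467), np.float64(0.009))]
346 [(np.float64(0.677), np.float64(0.471), np.float64(0.011)), (np.float64(nan), np.float64(nan), np.float64(nan)), (np.float64(0.634), np.float64(0.487), np.float64(0.028)), (np.float64(0.612), np.float64(0.489), np.float64(0.024)), (np.float64(0.588), np.float64(0.481), np.float64(0.002))]
```

View pics/crop1.png

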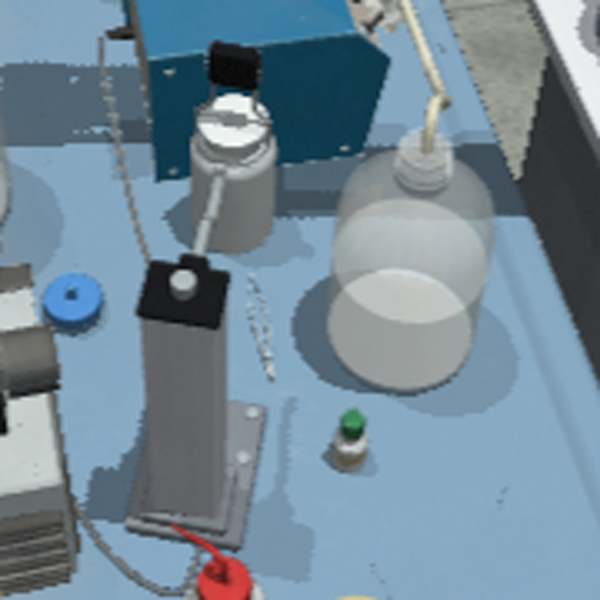

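The crop confirms it: the white bottle with the hanger is at crop (235,150), the stand at (185,400), and its hook points up-image from (200,255) to (218,175). The other white container, at (410,280), is a carboy with no hanger. Next I'll fit the stand and hook axis.

Run:
```python
from h import *
s=np.load('side.npy',allow_pickle=True).item(); c=np.load('scene.npy',allow_pickle=True).item()
np.set_printoptions(precision=4,suppress=True)
for n,k in(('side',s),('scene',c)):
    w=pts(k); B=(w[...,0]>.5)&(w[...,0]<.75)&(w[...,1]>.25)&(w[...,1]<.55)
    t=w[B&(w[...,2]>.295)&(w[...,2]<.32)]
    print(n,'cap',len(t),t.mean(0), cv2.minAreaRect((t[:,:2]*1000).astype(np.float32)))
    m=B&(w[...,2]>.22)&(w[...,2]<.32)&(w[...,1]<.40)
    hk=w[m]; v,u=np.nonzero(m); print('hook',len(hk)); 
    if len(hk):
        i=np.argsort(hk[:,1]); print(np.c_[u,v,hk][i][::max(1,len(i)//25)])
    f=w[B&(w[...,2]>.009)&(w[...,2]<.02)]
    print('foot',len(f),cv2.minAreaRect((f[:,:2]*1000).astype(np.float32)) if len(f) else '')
```

```text
side cap 472 [0.6348 0.4607 0.3085] ((631.928466796875, 450.7130432128906), (65.55872344970703, 60.4732666015625), 69.10771179199219)
hook 92
[[285.     239.       0.5855   0.3252   0.2824]
 [286.     239.       0.5832   0.327    0.284 ]
 [285.     240.       0.5861   0.3284   0.2822]
 [284.     240.       0.5888   0.329    0.2835]
 [286.     242.       0.5839   0.331    0.2768]
 [284.     243.       0.5894   0.3323   0.2754]
 [283.     245.       0.5923   0.3334   0.2692]
 [285.     244.       0.5873   0.3351   0.2742]
 [286.     245.       0.5851   0.3378   0.273 ]
 [286.     246.       0.5855   0.3402   0.2718]
 [286.     247.       0.5857   0.3411   0.2689]
 [285.     248.       0.5889   0.344    0.2691]
 [283.     249.       0.5944   0.3457   0.2681]
 [284.     249.       0.5921   0.3476   0.2699]
 [284.     250.       0.5925   0.3499   0.2688]
 [283.     251.       0.5954   0.3516   0.2674]
 [285.     251.       0.5908   0.3552   0.2709]
 [284.     252.       0.5938   0.3573   0.27  ]
 [282.     253.       0.5994   0.3594   0.2697]
 [284.     253.       0.5946   0.3616   0.2715
[... 193 characters left out ...]

 [281.     257.       0.6063   0.3857   0.2879]
 [279.     258.       0.6115   0.3863   0.2859]
 [278.     260.       0.6147   0.39     0.2832]
 [281.     259.       0.6074   0.392    0.2881]
 [280.     260.       0.6101   0.393    0.286 ]
 [279.     261.       0.6131   0.3955   0.2858]
 [280.     261.       0.6109   0.3975   0.2879]]
foot 560 ((618.3271484375, 395.5567626953125), (286.2707824707031, 236.90589904785156), 88.73307800292969)
scene cap 30 [0.6164 0.4792 0.3068] ((620.9974975585938, 481.5167236328125), (29.868839263916016, 13.507349014282227), 13.894989967346191)
hook 0
foot 32 ((640.457763671875, 273.78472900390625), (218.05551147460938, 61.27705764770508), 10.320433616638184)
```

Run:
```python
from h import *
np.set_printoptions(precision=3,suppress=True)
s=np.load('side.npy',allow_pickle=True).item(); w=pts(s)
# height map max per 4cm cell, side view
for y in np.arange(.06,.52,.04):
    print(round(y,2),[round(float(np.nanmax(np.where((abs(w[...,0]-x)<.02)&(abs(w[...,1]-y)<.02),w[...,2],0))),2) for x in np.arange(.40,.80,.04)])
B=(w[...,0]>.57)&(w[...,0]<.63)&(w[...,1]>.3)&(w[...,1]<.40)&(w[...,2]>.26)&(w[...,2]<.3)
q=w[B][:,:2]; print(cv2.fitLine(q.astype(np.float32),cv2.DIST_HUBER,0,.01,.01).ravel())
t=w[(w[...,2]>.298)&(w[...,2]<.314)&(abs(w[...,0]-.63)<.06)&(abs(w[...,1]-.45)<.06)]
i=(np.abs(t[:,:2]-np.median(t[:,:2],0))<.045).all(1); print(cv2.minAreaRect((t[i,:2]*1000).astype(np.float32)),len(t))
```

```text
0.06 [0.76, 0.72, 0.68, 0.63, 0.61, 0.59, 0.58, 0.56, 0.74, 0.8]
0.1 [0.76, 0.71, 0.64, 0.61, 0.19, 0.19, 0.01, 0.01, 0.74, 0.79]
0.14 [0.8, 0.01, 0.01, 0.16, 0.25, 0.12, 0.01, 0.01, 0.74, 0.83]
0.18 [0.81, 0.01, 0.01, 0.25, 0.25, 0.13, 0.01, 0.01, 0.74, 0.8]
0.22 [0.8, 0.0, 0.01, 0.13, 0.13, 0.0, 0.01, 0.03, 0.74, 0.82]
0.26 [0.28, 0.21, 0.01, 0.01, 0.01, 0.0, 0.01, 0.03, 0.74, 0.74]
0.3 [0.29, 0.27, 0.21, 0.01, 0.01, 0.0, 0.0, 0.01, 0.74, 0.85]
0.34 [0.27, 0.26, 0.21, 0.01, 0.01, 0.28, 0.0, 0.01, 0.74, 0.85]
0.38 [0.21, 0.21, 0.19, 0.01, 0.02, 0.29, 0.0, 0.01, 0.74, 0.74]
0.42 [0.01, 0.01, 0.07, 0.07, 0.02, 0.31, 0.31, 0.02, 0.74, 0.74]
0.46 [0.01, 0.01, 0.07, 0.07, 0.01, 0.32, 0.33, 0.31, 0.74, 0.74]
0.5 [0.01, 0.01, 0.01, 0.01, 0.01, 0.31, 0.31, 0.02, 0.74, 0.74]
[0.352 0.936 0.597 0.358]
((631.928466796875, 450.7130432128906), (65.55872344970703, 60.4732666015625), 69.10771179199219) 437
```

```bash
python3 -m pendant '[{"jaw":1,"linear":[0,0,-2.5],"twist":0},{"jaw":1,"linear":[0,0,-2.5],"twist":0},{"jaw":1,"linear":[2.8,-1.37,0],"twist":0},{"jaw":1,"linear":[2.8,-1.37,0],"twist":0},{"jaw":1,"linear":[2.8,-1.37,0],"twist":0},{"jaw":1,"linear":[2.8,-1.37,0],"twist":0},{"jaw":1,"linear":[2.8,-1.37,0],"twist":0},{"jaw":1,"linear":[2.8,-1.37,0],"twist":0},{"jaw":1,"linear":[0,0,0],"twist":6},{"jaw":1,"linear":[0,0,0],"twist":6},{"jaw":1,"linear":[0,0,0],"twist":6},{"jaw":1,"linear":[0,0,0],"twist":6}]' 30
python3 -m pendant '[{"jaw":1,"linear":[0,0,0],"twist":0},{"jaw":1,"linear":[0,0,0],"twist":0}]'
python3 - <<'E'
from h import *
from scipy.spatial.transform import Rotation as R
o=robot.get_obs(); print(o['position'],R.from_quat(o['tool_rot']).as_matrix())
c=shot('wrist'); cv2.imwrite('pics/w1.png',c['color']); w=pts(c); np.save('w1.npy',c,allow_pickle=True)
m=(c['color'].max(-1)<70)&(w[...,2]>.236)&(w[...,2]<.252)&(abs(w[...,0]-.542)<.045)&(abs(w[...,1]-.168)<.045)
t=w[m]; print(m.sum(),t.mean(0),cv2.minAreaRect((t[:,:2]*1000).astype(np.float32)))
E
```

```text
time: 1.1
position: [0.5422, 0.1684, 0.2891]
tool_rot: [0.84, 0.543, -0.001, -0.0]
ft_force: [0.7, -0.9, -0.5]
grip_width: 0.0874
grip_force: 0.0
time: 1.27
position: [0.5425, 0.168, 0.2892]
tool_rot: [0.838, 0.546, -0.0, -0.0]
ft_force: [0.2, -0.1, 0.7]
grip_width: 0.0874
grip_force: 0.0
[0.54248369 0.16801485 0.28917679] [[ 4.04258960e-01  9.14644106e-01 -9.23362113e-04]
 [ 9.14644444e-01 -4.04259232e-01 -1.22397130e-04]
 [-4.85227472e-04 -7.95067890e-04 -9.99999566e-01]]
1847 [0.54487564 0.16873555 0.24314225] ((544.5604858398438, 167.54478454589844), (17.223093032836914, 45.7406005859375), 64.38191223144531)
```

View pics/w1.png

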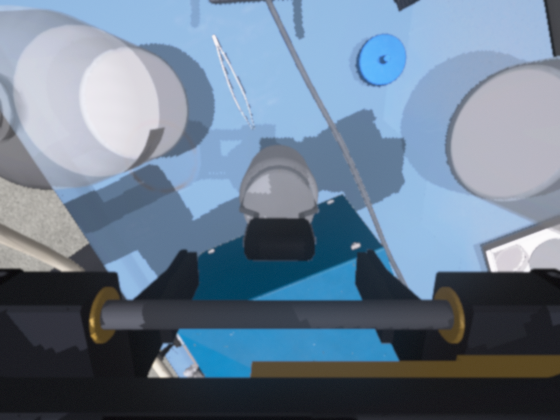

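The wrist view shows the black grip block at (280,240), squarely between the fingers (195,270) and (370,270). It is 2 mm and 1.8° off, so I'll correct that and descend.

```bash
python3 -m pendant '[{"jaw":1,"linear":[0,0.2,0],"twist":1.8},{"jaw":1,"linear":[0,0,1.65],"twist":0},{"jaw":1,"linear":[0,0,1.65],"twist":0},{"jaw":1,"linear":[0,0,1.65],"twist":0},{"jaw":1,"linear":[0,0,1.65],"twist":0},{"jaw":1,"linear":[0,0,0],"twist":0},{"jaw":1,"linear":[0,0,0],"twist":0}]'
python3 -m pendant '[{"jaw":0.3,"linear":[0,0,0],"twist":0},{"jaw":0.3,"linear":[0,0,0],"twist":0},{"jaw":0.3,"linear":[0,0,0],"twist":0},{"jaw":0.3,"linear":[0,0,0],"twist":0},{"jaw":0.3,"linear":[0,0,0],"twist":0},{"jaw":0.3,"linear":[0,0,0],"twist":0},{"jaw":0.3,"linear":[0,0,0],"twist":0},{"jaw":0.3,"linear":[0,0,0],"twist":0}]' 35
```

```text
time: 1.9
position: [0.5441, 0.1671, 0.2228]
tool_rot: [0.847, 0.532, -0.001, -0.001]
ft_force: [-0.6, -0.6, 1.1]
grip_width: 0.0868
grip_force: 0.0
time: 2.57
position: [0.5445, 0.1673, 0.2237]
tool_rot: [0.847, 0.531, 0.0, -0.0]
ft_force: [-1.3, 0.1, 0.9]
grip_width: 0.0456
grip_force: 34.8
```

```bash
python3 -m pendant '[{"jaw":0.3,"linear":[0,0,-0.5],"twist":0},{"jaw":0.3,"linear":[0,0,-1],"twist":0},{"jaw":0.3,"linear":[0,0,-1.5],"twist":0},{"jaw":0.3,"linear":[0,0,-1.5],"twist":0},{"jaw":0.3,"linear":[0,0,-1.5],"twist":0},{"jaw":0.3,"linear":[0,0,-1.5],"twist":0},{"jaw":0.3,"linear":[0,0,-1],"twist":0},{"jaw":0.3,"linear":[0,0,-0.5],"twist":0},{"jaw":0.3,"linear":[0,0,0],"twist":-2.5},{"jaw":0.3,"linear":[0,0,0],"twist":-2.5},{"jaw":0.3,"linear":[0,0,0],"twist":0}]'
python3 -m pendant '[{"jaw":0.3,"linear":[0.6,-0.1,0],"twist":0},{"jaw":0.3,"linear":[1.2,-0.2,0],"twist":0},{"jaw":0.3,"linear":[1.5,-0.2,0],"twist":0},{"jaw":0.3,"linear":[1.5,-0.2,0],"twist":0},{"jaw":0.3,"linear":[1.5,-0.2,0],"twist":0},{"jaw":0.3,"linear":[1.5,-0.2,0],"twist":0},{"jaw":0.3,"linear":[1.5,-0.2,0],"twist":0},{"jaw":0.3,"linear":[1.5,-0.2,0],"twist":0},{"jaw":0.3,"linear":[1.2,-0.2,0],"twist":0},{"jaw":0.3,"linear":[0.6,-0.1,0],"twist":0},{"jaw":0.3,"linear":[0.3,0,0],"twist":0},{"jaw":0.3,"linear":[0,0,0],"twist":0}]'
python3 -m pendant '[{"jaw":0.3,"linear":[0,0,0],"twist":0},{"jaw":0.3,"linear":[0,0,0],"twist":0},{"jaw":0.3,"linear":[0,0,0],"twist":0}]'
python3 - <<'E'
from h import *
from scipy.spatial.transform import Rotation as R
np.set_printoptions(precision=4,suppress=True)
o=robot.get_obs(); T=R.from_quat(o['tool_rot']).as_matrix(); p=np.array(o['position']); print(p,T)
a=np.zeros((420,1120,3),np.uint8)
for i,n in enumerate(('side','wrist')):
    c=shot(n); w=pts(c); np.save(n+'2.npy',c,allow_pickle=True); a[:,560*i:560*i+560]=c['color']
    m=(w[...,0]>.57)&(w[...,0]<.63)&(w[...,1]>.315)&(w[...,1]<.41)&(w[...,2]>.255)&(w[...,2]<.297)
    q=w[m]; L=(q-p)@T
    print(n,m.sum())
    for b in np.arange(.02,.14,.01):
        k=(L[:,0]>b)&(L[:,0]<=b+.01)
        if k.sum(): print(round(b,2),k.sum(),L[k].mean(0),L[k,1].min(),L[k,1].max(),'topz',q[k,2].max())
b=a[:,:560][180:340,210:370]; cv2.imwrite('pics/s2.png',np.hstack([cv2.resize(b,(420,420)),a[:,840-190:840+190]]))
E
```

```text
time: 3.48
position: [0.544, 0.1671, 0.3131]
tool_rot: [0.823, 0.568, -0.001, -0.0]
ft_force: [0.2, 0.9, -5.3]
grip_width: 0.0459
grip_force: 34.8
time: 4.48
position: [0.5737, 0.2948, 0.3133]
tool_rot: [0.823, 0.568, -0.0, 0.0]
ft_force: [0.2, -1.2, -5.3]
grip_width: 0.0458
grip_force: 34.8
time: 4.73
position: [0.5735, 0.2934, 0.3136]
tool_rot: [0.823, 0.567, -0.0, 0.0]
ft_force: [0.4, -0.9, -3.7]
grip_width: 0.0456
grip_force: 34.8
[0.5735 0.2934 0.3136] [[ 0.356   0.9345 -0.0002]
 [ 0.9345 -0.356  -0.0004]
 [-0.0004 -0.0001 -1.    ]]
side 108
0.03 14 [ 0.0366 -0.001   0.0349] -0.005376940160399945 0.004275879233414885 topz 0.2837443371532101
0.04 14 [ 0.0446 -0.0012  0.0408] -0.005158981156452237 0.0032762813580858173 topz 0.27813427624918874
0.05 13 [ 0.0543 -0.001   0.0434] -0.004630342677749389 0.003438308683203888 topz 0.27391843527785076
0.06 13 [ 0.0653 -0.0017  0.0433] -0.005822291725609024 0.0034719455181882503 topz 0.27372879844160536
0.07 9 [ 0.0744 -0.0023  0.0439] -0.005635583463521799 0.0026250947810192295 topz 0.27334213460950346
0.08 4 [ 0.0881 -0.0034  0.0327] -0.
[... 800 characters left out ...]
.065  -0.0015  0.045 ] -0.006290165489466197 0.003103795912513581 topz 0.2711120845690672
0.07 305 [ 0.0749 -0.0015  0.0441] -0.006172238906673779 0.003068946475565406 topz 0.2749510942912783
0.08 374 [ 0.0852 -0.0013  0.0356] -0.006403283817233837 0.0035947796330841335 topz 0.28597852659038514
0.09 430 [ 0.0951 -0.0015  0.0277] -0.00648048995668423 0.003355500713774976 topz 0.2893037812754635
0.1 445 [ 0.1051 -0.0015  0.0269] -0.006182241112995113 0.0032426573888055493 topz 0.28981762544617207
0.11 483 [ 0.115  -0.0016  0.027 ] -0.006584395763077431 0.003186801769638009 topz 0.2891908963131764
0.12 269 [0.1229 0.0001 0.0272] -0.006452530971136673 0.005970830917419819 topz 0.2905217995086781
```

View pics/s2.png

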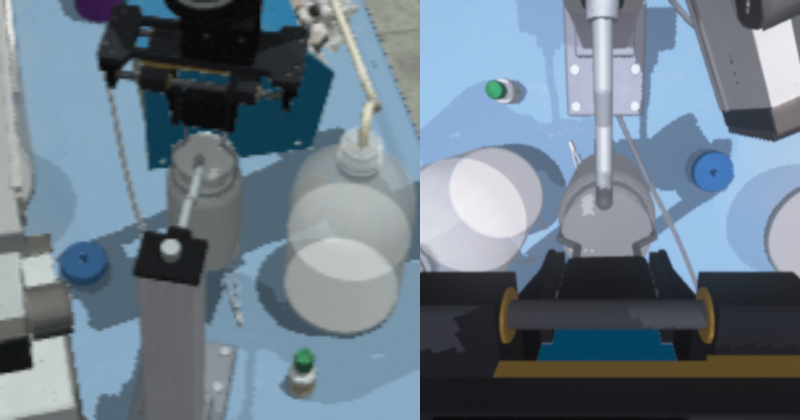

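The right half shows the hook tip at (604,195), in line with the held block at (600,270). It is 1.5 mm off to the side, the seat is 64 mm ahead, and there is 7 mm clearance over the tip. I'll advance.

```bash
python3 -m pendant '[{"jaw":0.3,"linear":[0.4,-0.1,0],"twist":0},{"jaw":0.3,"linear":[0.6,-0.05,0],"twist":0},{"jaw":0.3,"linear":[0.7,0,0],"twist":0},{"jaw":0.3,"linear":[0.7,0,0],"twist":0},{"jaw":0.3,"linear":[0.7,0,0],"twist":0},{"jaw":0.3,"linear":[0.7,0,0],"twist":0},{"jaw":0.3,"linear":[0.7,0,0],"twist":0},{"jaw":0.3,"linear":[0.7,0,0],"twist":0},{"jaw":0.3,"linear":[0.7,0,0],"twist":0},{"jaw":0.3,"linear":[0.5,0,0],"twist":0},{"jaw":0.3,"linear":[0,0,0],"twist":0},{"jaw":0.3,"linear":[0,0,0],"twist":0}]'
python3 -m pendant '[{"jaw":0.3,"linear":[0,0,0],"twist":0},{"jaw":0.3,"linear":[0,0,0],"twist":0},{"jaw":0.3,"linear":[0,0,0],"twist":0}]'
python3 - <<'E'
from h import *
a=np.hstack([cv2.resize(shot('side')['color'][180:340,210:370],(420,420)),shot('wrist')['color'][:,90:470]]); cv2.imwrite('pics/s3.png',a)
E
```

```text
time: 5.83
position: [0.5948, 0.3547, 0.3133]
tool_rot: [0.823, 0.568, -0.0, 0.0]
ft_force: [0.2, -0.5, -4.5]
grip_width: 0.0458
grip_force: 34.8
time: 6.08
position: [0.5948, 0.3542, 0.3137]
tool_rot: [0.823, 0.568, -0.0, 0.0]
ft_force: [0.3, 0.1, -4.4]
grip_width: 0.0455
grip_force: 34.8
```

View pics/s3.png

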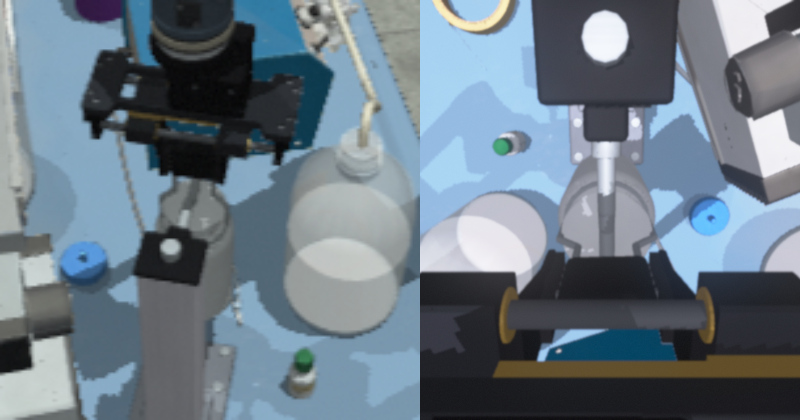

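The hook runs through the eye: in the right half it disappears under the block at (605,250). I'll lower it onto the seat.

```bash
python3 -m pendant '[{"jaw":0.3,"linear":[0,0,0.4],"twist":0},{"jaw":0.3,"linear":[0,0,0.4],"twist":0},{"jaw":0.3,"linear":[0,0,0.4],"twist":0},{"jaw":0.3,"linear":[0,0,0.4],"twist":0},{"jaw":0.3,"linear":[0,0,0.4],"twist":0},{"jaw":0.3,"linear":[0,0,0],"twist":0},{"jaw":0.3,"linear":[0,0,0],"twist":0}]'
python3 -m pendant '[{"jaw":0.3,"linear":[0,0,0.4],"twist":0},{"jaw":0.3,"linear":[0,0,0.4],"twist":0},{"jaw":0.3,"linear":[0,0,0.2],"twist":0},{"jaw":0.3,"linear":[0,0,0],"twist":0},{"jaw":0.3,"linear":[0,0,0],"twist":0},{"jaw":0.3,"linear":[0,0,0],"twist":0}]'
python3 - <<'E'
from h import *
V=np.array(cams.camera('wrist')['view']); print(-V[:3,:3].T@V[:3,3])
E
```

```text
time: 6.77
position: [0.5948, 0.3545, 0.2931]
tool_rot: [0.823, 0.568, -0.0, -0.0]
ft_force: [1.1, -0.1, -4.1]
grip_width: 0.0458
grip_force: 34.8
time: 7.27
position: [0.5954, 0.3548, 0.2843]
tool_rot: [0.823, 0.568, 0.001, 0.0]
ft_force: [0.9, -0.4, -0.9]
grip_width: 0.0463
grip_force: 34.8
[0.62591046 0.43436479 0.42912275]
```

```bash
python3 -m pendant '[{"jaw":0.3,"linear":[0,0,0.3],"twist":0},{"jaw":0.3,"linear":[0,0,0.4],"twist":0},{"jaw":0.3,"linear":[0,0,0.4],"twist":0},{"jaw":0.3,"linear":[0,0,0.4],"twist":0},{"jaw":0.3,"linear":[0,0,0.2],"twist":0},{"jaw":0.3,"linear":[0,0,0],"twist":0},{"jaw":0.3,"linear":[0,0,0],"twist":0},{"jaw":0.3,"linear":[0,0,0],"twist":0},{"jaw":0.3,"linear":[0,0,0],"twist":0},{"jaw":0.3,"linear":[0,0,0],"twist":0},{"jaw":0.3,"linear":[0,0,0],"twist":0},{"jaw":0.3,"linear":[0,0,0],"twist":0}]'
python3 - <<'E'
from h import *
np.set_printoptions(precision=4,suppress=True)
c=shot('wrist'); cv2.imwrite('pics/w4.png',c['color']); w=pts(c)
L=(w-[.5955,.355,0])@np.array([[.356,.9345,0],[.9345,-.356,0],[0,0,1]])
m=(abs(L[...,1])<.004)&(L[...,2]>.2)&(L[...,2]<.3)
for b in np.arange(.005,.07,.01):
    k=m&(L[...,0]>b)&(L[...,0]<b+.01); print(round(b,3),k.sum(),np.median(L[k],0) if k.any() else '')
E
```

```text
time: 8.32
position: [0.5954, 0.3548, 0.2677]
tool_rot: [0.823, 0.568, 0.001, 0.0]
ft_force: [0.9, 0.4, 5.3]
grip_width: 0.0454
grip_force: 34.8
0.005 882 [0.0075 0.0001 0.2688]
0.015 159 [0.0204 0.0001 0.2548]
0.025 269 [0.0307 0.0001 0.2621]
0.035 320 [ 0.0401 -0.0003  0.2623]
0.045 348 [0.0501 0.0001 0.2624]
0.055 364 [0.0605 0.0001 0.2646]
0.065 403 [0.0708 0.0001 0.2742]
```

The hook has sunk about 26 mm: its arm went from 0.2895 to 0.2624, and the force rose by 9.6 N. Now I'll ease off to the balance point and release.

```bash
python3 -m pendant '[{"jaw":0.3,"linear":[0,0,-0.2],"twist":0},{"jaw":0.3,"linear":[0,0,-0.3],"twist":0},{"jaw":0.3,"linear":[0,0,-0.3],"twist":0},{"jaw":0.3,"linear":[0,0,-0.3],"twist":0},{"jaw":0.3,"linear":[0,0,-0.2],"twist":0},{"jaw":0.3,"linear":[0,0,-0.1],"twist":0},{"jaw":0.3,"linear":[0,0,0],"twist":0},{"jaw":0.3,"linear":[0,0,0],"twist":0},{"jaw":0.3,"linear":[0,0,0],"twist":0},{"jaw":0.3,"linear":[0,0,0],"twist":0}]'
python3 -m pendant '[{"jaw":0.3,"linear":[0,0,0],"twist":0},{"jaw":0.3,"linear":[0,0,0],"twist":0},{"jaw":0.3,"linear":[0,0,0],"twist":0},{"jaw":0.3,"linear":[0,0,0],"twist":0}]' 10
```

```text
time: 9.2
position: [0.5953, 0.3547, 0.2803]
tool_rot: [0.823, 0.568, 0.0, 0.0]
ft_force: [3.0, 0.9, 0.4]
grip_width: 0.0458
grip_force: 34.8
time: 9.53
position: [0.5952, 0.3546, 0.2806]
tool_rot: [0.823, 0.568, 0.0, 0.0]
ft_force: [2.9, 2.5, 1.4]
grip_width: 0.046
grip_force: 9.9
```

```bash
python3 -m pendant '[{"jaw":0.3,"linear":[0,0,-0.1],"twist":0},{"jaw":0.3,"linear":[0,0,-0.1],"twist":0},{"jaw":0.3,"linear":[0,0,0],"twist":0},{"jaw":0.3,"linear":[0,0,0],"twist":0},{"jaw":0.3,"linear":[0,0,0],"twist":0}]' 4
python3 -m pendant '[{"jaw":0.6,"linear":[0,0,0],"twist":0},{"jaw":0.7,"linear":[0,0,0],"twist":0},{"jaw":0.8,"linear":[0,0,0],"twist":0},{"jaw":0.9,"linear":[0,0,0],"twist":0},{"jaw":0.9,"linear":[0,0,0],"twist":0},{"jaw":0.9,"linear":[0,0,0],"twist":0},{"jaw":0.9,"linear":[0,0,0],"twist":0},{"jaw":0.9,"linear":[0,0,0],"twist":0}]'
python3 - <<'E'
from h import *
cv2.imwrite('pics/w5.png',shot('wrist')['color'])
E
```

```text
time: 9.95
position: [0.5947, 0.3543, 0.2824]
tool_rot: [0.823, 0.568, -0.0, 0.0]
ft_force: [1.9, 0.9, 0.1]
grip_width: 0.0463
grip_force: 4.0
time: 10.62
position: [0.5948, 0.3545, 0.2825]
tool_rot: [0.823, 0.568, -0.0, -0.0]
ft_force: [0.3, -0.2, 0.1]
grip_width: 0.0777
grip_force: 0.0
```

View pics/w5.png

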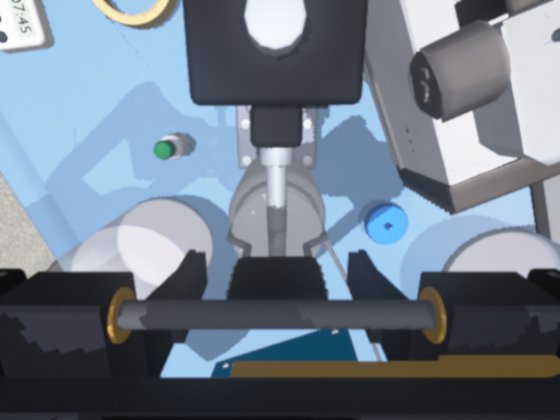

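The block at (278,275) hangs clear between the open fingers. I'll retreat straight up and check.

```bash
python3 -m pendant '[{"jaw":0.9,"linear":[0,0,-0.5],"twist":0},{"jaw":0.9,"linear":[0,0,-1],"twist":0},{"jaw":0.9,"linear":[0,0,-1],"twist":0},{"jaw":0.9,"linear":[0,0,-1.5],"twist":0},{"jaw":0.9,"linear":[0,0,-2],"twist":0},{"jaw":0.9,"linear":[0,0,-2],"twist":0},{"jaw":0.9,"linear":[0,0,-2],"twist":0},{"jaw":0.9,"linear":[0,0,0],"twist":0},{"jaw":0.9,"linear":[0,0,0],"twist":0},{"jaw":0.9,"linear":[0,0,0],"twist":0},{"jaw":0.9,"linear":[0,0,0],"twist":0},{"jaw":0.9,"linear":[0,0,0],"twist":0}]'
for i in 1 2; do python3 -m pendant '[{"jaw":0.9,"linear":[0,0,0],"twist":0},{"jaw":0.9,"linear":[0,0,0],"twist":0},{"jaw":0.9,"linear":[0,0,0],"twist":0},{"jaw":0.9,"linear":[0,0,0],"twist":0},{"jaw":0.9,"linear":[0,0,0],"twist":0},{"jaw":0.9,"linear":[0,0,0],"twist":0},{"jaw":0.9,"linear":[0,0,0],"twist":0},{"jaw":0.9,"linear":[0,0,0],"twist":0},{"jaw":0.9,"linear":[0,0,0],"twist":0},{"jaw":0.9,"linear":[0,0,0],"twist":0},{"jaw":0.9,"linear":[0,0,0],"twist":0},{"jaw":0.9,"linear":[0,0,0],"twist":0}]' | head -1
python3 - <<'E'
from h import *
np.set_printoptions(precision=4,suppress=True)
c=shot('wrist'); w=pts(c); L=(w-[.596,.355,0])@np.array([[.356,.9345,0],[.9345,-.356,0],[0,0,1]])
m=(abs(L[...,1])<.035)&(abs(L[...,0])<.02)&(L[...,2]>.29)&(L[...,2]<.32)
t=L[m]; print('block top',m.sum(),t.mean(0),cv2.minAreaRect((t[:,:2]*1000).astype(np.float32)))
A=np.c_[t[:,:2],np.ones(len(t))]; k=t[:,2]>.3; print(np.linalg.lstsq(A[k],t[k,2],rcond=None)[0])
k=(abs(L[...,1])<.003)&(L[...,0]>.035)&(L[...,0]<.055)&(L[...,2]>.25)&(L[...,2]<.3); print('arm z',np.median(L[k][:,2]) if k.any() else '')
s=shot('side')['color'][180:340,210:370]
cv2.imwrite('pics/s6.png',np.hstack([cv2.resize(s,(420,420)),c['color'][:,90:470]]))
E
done
```

```text
time: 11.67
position: [0.5943, 0.3543, 0.3809]
tool_rot: [0.823, 0.568, -0.002, -0.0]
ft_force: [-0.4, 0.2, -0.8]
grip_width: 0.0785
grip_force: 0.0
time: 12.67
block top 1544 [ 0.001  -0.0004  0.3017] ((-1.3909077644348145, -0.5307235717773438), (46.442039489746094, 18.750335693359375), 89.51660919189453)
[-0.0789 -0.0013  0.3031]
arm z 0.2778817543390507
time: 13.77
block top 1557 [ 0.0011 -0.0005  0.3017] ((-0.9632625579833984, -0.5575962066650391), (46.51951599121094, 17.83501434326172), 88.73483276367188)
[-0.0671  0.0017  0.3031]
arm z 0.2778182317027798
```

View pics/s6.png

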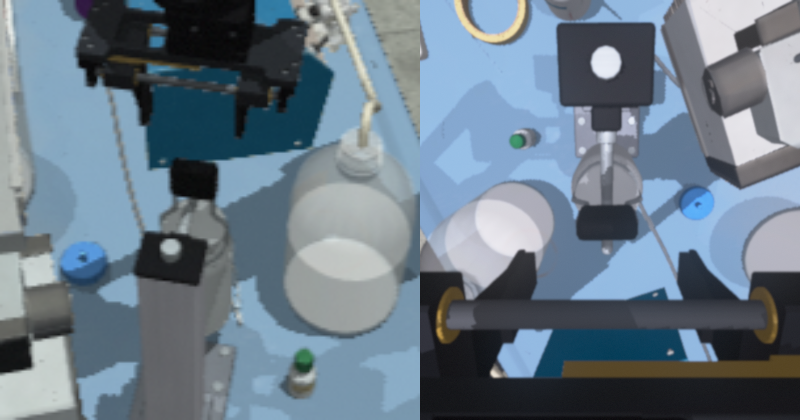

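The bottle hangs on the hook and is at rest. One quick check of the tilt using only the flat middle of the block's top, then hand in if it is fine.

Run:
```python
from h import *
c=shot('wrist'); w=pts(c); L=(w-[.596,.355,0])@np.array([[.356,.9345,0],[.9345,-.356,0],[0,0,1]])
m=(abs(L[...,1])<.018)&(abs(L[...,0]+.001)<.006)&(L[...,2]>.295)&(L[...,2]<.32); t=L[m]
A=np.c_[t[:,:2],np.ones(len(t))]; print(len(t),np.linalg.lstsq(A,t[:,2],rcond=None)[0])
s=shot('side'); w=pts(s); L=(w-[.596,.355,0])@np.array([[.356,.9345,0],[.9345,-.356,0],[0,0,1]])
# block top from the opposite side
for k,q in(('side',L),):
    m=(abs(q[...,1])<.03)&(abs(q[...,0])<.015)&(q[...,2]>.296)&(q[...,2]<.32);t=q[m]
    A=np.c_[t[:,:2],np.ones(len(t))]; print(k,len(t),t.mean(0),np.linalg.lstsq(A,t[:,2],rcond=None)[0])
# white bottle body: back edge centre versus height
for z in(.07,.09,.11,.13,.15,.17,.19): 
    k=(abs(L[...,2]-z)<.008)&(abs(L[...,1])<.035)&(abs(L[...,0])<.05); print(z,k.sum(),L[k].mean(0) if k.any() else '')
```

```text
758 [-0.0466806   0.00133375  0.30369682]
side 120 [ 0.00131623 -0.00115979  0.30251496] [-0.08025694  0.02873063  0.30265392]
0.07 22 [ 0.02711086 -0.02711191  0.07071276]
0.09 20 [ 0.02749918 -0.02741754  0.09079432]
0.11 24 [ 0.0273882  -0.02674404  0.10982416]
0.13 24 [ 0.02771995 -0.02676803  0.12983928]
0.15 22 [ 0.02770827 -0.02670974  0.14960884]
0.17 27 [ 0.02545956 -0.02706885  0.17080819]
0.19 62 [ 0.01272519 -0.02454478  0.18831991]
```

The visible side of the bottle is vertical: it shifts less than 1 mm over 80 mm, about 0.4°. Handing in.

```bash
python3 -c "
from rig import robot
print(robot.hand_in())"
```

```text
the job is handed in; nothing more can be done
None
```

The white bottle hangs upright and still on the hook, about 11 mm below empty. Before I let go it was tugged down to about 25 mm. The fingers are clear of it and the job is handed in; no verdict came back.

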